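# Block and wedge the load in a carrying tray

### The arm

A 6-joint arm with a two-finger parallel gripper is mounted at the origin on a cart in front of the work surface, level with it; the furniture and walls round the work are solid. World frame = base frame: x ahead of the robot, y to its left, z up, the work surface at z = 0. Lengths are in m, angles in rad, forces in N, time in s.
With the tool pointing down it reaches from about 0.25 to 0.725 m from the base axis. Payload 4 kg.
Tool frame: the origin (TCP) lies midway between the tips of the shut fingers; the grasp point (between the pads) lies 19 mm behind it; z points along the fingers, y is the line along which they close (so a half turn about z gives the same grasp; the last joint's range is limited). The gripper opens to 85 mm and grips with 20 to 120 N. Pads are 22 mm wide; open, the fingers measure 114 mm over their backs; the gripper's body (76 mm by 85 mm) begins 54 mm behind the grasp point. The pads swing forward as they close: fully open they stand 13 mm farther back than shut.
Start: joints at [-1.294, 0.241, 0.005, 1.335, 0, 1.571], TCP at [0.137, -0.481, 0.231] pointing down, gripper open.
Joint ranges: [-2.72, 2.72], [-1.05, 1.87], [-1.09, 1.28], [-1.99, 2.15], [-1.42, 1.44], [-3.14, 3.14]. Speed limits (rad/s): [2.79, 2.79, 3.14, 3.14, 3.14, 3.14].

### API

Orientations are given as a unit quaternion [x, y, z, w].
In Python, from workcell import monitor, vision, job gives the robot as it stands.
- The arm moves only by the tool move_arm, never from a script. Its argument "moves" is a list that holds one entry, the list of rows, each a list of 5 numbers: the shift along the world's x, y, z in m, then the turn about the world's z in degrees, then the opening in per cent of the stroke, from 0 (shut) to 100 (fully open). In form: [[[x, y, z, turn, gripper], ...]]. A call has 1 to 5 rows; each row is the pose to reach, as a shift and turn from the pose commanded when the call began; what a row does not reach only later rows make up. A row lasts 1/8 s, in which the tool goes at most 62.5 mm and 10.7 degrees, less where a joint would pass 70% of its speed; a pose out of reach is approached as far as the arm can. A call with a gripper value outside its range is refused whole. The fingers move at their own pace and stop on an object; the grip force is fixed at half the most. Time passes only in rows, so rows that repeat a pose let the fingers close. It gives the time, the measured TCP pose, the force, the opening and the grip force at its end, in the units of the state.
- monitor.get_obs(): the state, without advancing time (a new reading comes with each control period).
- vision.camera(name): name is "side" or "top" or "wrist"; returns a dict with "color" (420x560x3 uint8, red, green, blue), "camera_matrix" (3x3 intrinsics, pixels), "eye" and "attitude" of the camera in the world; the wrist camera has in their place "hand_eye" (4x4, takes a point from camera to tool coordinates, whose origin is the TCP and whose axes are the flange's). Camera axes: x right, y up, looking along -z (the intrinsics and any distortion apply to the point x, -y, -z); pixel columns grow to the right and rows downward; lengths in m; the calibration is good to about 2 mm. A picture is of the moment at which its call begins: read the wrist's pose just before it. There is no depth.
- job.job_done(): hands the job in; it is judged then, once.
The state is a dict: "clock": time; "joint_pos": joint angles; "joint_vel": joint speeds; "tau": joint torques, N m; "eef_pos": TCP position; "tool_rot": TCP orientation; "ft_force": force on the tool from outside, world axes, zero at the start; "ft_torque": the same for the moment, N m; "grip_width": finger opening in m; "grasp_force": force on a finger pad.
Only numpy, scipy, OpenCV 4.12 (cv2) and the standard library are available. Lean on these libraries where they do the work, as an engineer would, in place of code of your own. Each camera call takes 0.05 s, during which the arm holds its last target. There are 200 camera calls.

### The job

Brace the load in the grey carrying tray so that nothing can shift: push the carton to one end of its row and stand the wooden block that fills the space left over upright on the tray floor, between the carton and the end wall, leaving the two spare blocks standing. Then lower the wooden wedge, thin end down, between the black supply and the sloped metal chock, slope against slope, without dropping it. Let go of it and press firmly down on its top until it is jammed and the whole load is clamped against the far wall.

Things in the scene. Friction and masses are not known exactly. Their poses are not given: they have to be found in the camera images.
- tray: Grey open carrying tray, fixed. Origin: centre of its underside. Inside 156 (x) by 134 (y) mm; floor top 6 mm above the origin; walls 8 mm thick, top 38 mm above the origin. From the wall at x = +78 mm to the other at -78 stand: the carton's row (along y), the supply, the gap for the wedge, the chock. Small grips stick out 11 mm at the y ends, below the wall top.
- chock: Aluminium chock screwed to the tray floor, 60 mm wide (y), 70 high; axes as the tray's. Its sloped face looks to +x, to the supply. Origin: middle of that face's lower edge, on the tray floor; at height h the face lies at x = -h/5. Its x is set differently each time: 18 to 21 mm from the supply's face once the load is tight. 4 mm high screw ears at both sides.
- carton_center (a point): Cream carton, 50 (x) by 96 (y) by 75 (z) mm, 0.18 kg; point at its centre. Stands in the tray along the wall at tray x = +78 mm, nearly parallel to it, with room left over at both of its y ends (38 mm in all, too little at either end for the block that fills it).
- supply_center (a point): Black switching supply, 58 (x) by 128 (y) by 70 (z) mm, 0.38 kg; point at its centre. Stands in the tray between the carton and the chock with 3 to 6 mm of play in x, axes nearly the tray's. It slides on the tray floor when pushed.
- block_a_center (a point): wooden block, 48 (x) by 35 (y) by 105 (z) mm, standing upright; point at its centre. All three blocks and the wedge are of the same pale wood.
- block_b_center (a point): wooden block, 48 (x) by 22 (y) by 105 (z) mm, standing upright; point at its centre.
- block_c_center (a point): wooden block, 48 (x) by 48 (y) by 105 (z) mm, standing upright; point at its centre.
- wedge_center (a point): Wooden wedge, 0.065 kg, upright, thin end down: 50 mm wide (y), 95 tall, 22 thick (x) at the foot, 41 at the top. Point at its centre (half-way up, across and through; 31.5 thick there). Its +x face is upright and flat, 15.75 mm from the point, with a 3 mm bevel at the foot; its -x face slopes 1 in 5 as the chock's does.
- wedge_flat (a point): Middle of the wedge's flat face, 47.5 mm above its foot; axes as the wedge's. With this face on the supply and the slope on the chock its foot ends 2 to 22 mm above the tray floor, lower the wider the chock is set. Pushed while held it works loose as the push eases; let go and then pressed on its top with 15 to 20 N it stays jammed.
Mind the look-alikes: they are no part of the job. What is shaped like the part that bears wedge_center but orange, pink or turquoise is not meant.

How it is judged:
By the outcome, as a careful person would: the job done as asked, in the order asked, and still so for the second after the job is handed in, with the robot touching nothing.
It also fails if it takes over 66 s, if anything falls off the work surface, if the arm or the gripper's body presses on something with over 40 N, if the wrist force passes 120 N, or if a joint passes its speed limit or range.

## Working session

There is one attempt and no reset: what is moved stays moved. The work goes in short steps, Python scripts to look and compute and a tool call to move; the robot and the scene stay as the last step left them, time stands still between calls to the robot, and variables do not carry over. Pictures are saved under pics/ and viewed, at most 10 in all, crops included, and the job is handed in when it is done.

Besides the shell and the picture viewer there is one more tool, called after "Request:" as name(argument=value, ...), one argument or row to a line, values as JSON. move_arm: Moves the arm, as the interface text tells. Its arguments: {"type":"object","properties":{"moves":{"type":"array","items":{"type":"array","items":{"type":"array","items":{"type":"number"}}}}},"required":["moves"]}

```bash
mkdir -p pics; ls
cat > h.py <<'E'
import numpy as np, cv2
from workcell import monitor, vision, job
from scipy.spatial.transform import Rotation as R
def save(n):
    d=vision.camera(n); return d
E
python3 - <<'E'
from h import *
for n in ("side","top"):
    d=vision.camera(n); cv2.imwrite(f"pics/{n}0.png",cv2.resize(d["color"][:,:,::-1],(784,588),interpolation=cv2.INTER_CUBIC)); np.savez(f"{n}.npz",**{k:v for k,v in d.items()})
    print(n,{k:np.round(v,4).tolist() if not k=="color" else 0 for k,v in d.items()})
o=monitor.get_obs(); print(o)
E
```

```text
pics
side {'color': 0, 'camera_matrix': [[540.3376, 0.0, 283.1607], [0.0, 540.3376, 199.3408], [0.0, 0.0, 1.0]], 'eye': [0.0809, 1.1783, 0.812], 'attitude': [-0.0746, 0.4725, 0.866, -0.1458]}
top {'color': 0, 'camera_matrix': [[438.3215, 0.0, 277.7013], [0.0, 438.3215, 208.6688], [0.0, 0.0, 1.0]], 'eye': [0.2454, 0.0748, 1.2091], 'attitude': [-0.0723, 0.07, 0.7074, -0.6996]}
{'clock': 0.1, 'joint_pos': array([-1.29401698e+00,  2.41356197e-01,  3.85488696e-03,  1.33520642e+00,
       -1.10445574e-05,  1.57082144e+00]), 'joint_vel': array([-1.54386938e-03, -1.05482701e-03,  2.42469942e-03,  1.19456447e-03,
       -7.11998696e-05, -2.00408645e-03]), 'tau': array([ 1.89752034e-03, -3.73138046e+01,  2.53010327e+01,  1.08820110e-02,
        1.89285215e-04, -8.79574653e-07]), 'eef_pos': array([ 0.13647037, -0.48042236,  0.23049117]), 'tool_rot': array([ 9.90440702e-01,  1.37935867e-01, -1.37318943e-04, -9.45801843e-04]), 'ft_force': array([ 0.38412052, -0.15496667,  0.23139236]), 'ft_torque': array([ 0.00848046, -0.0420787 ,  0.06390962]), 'grasp_force': 0.0, 'grip_width': 0.08568505155890406}
```

View pics/side0.png

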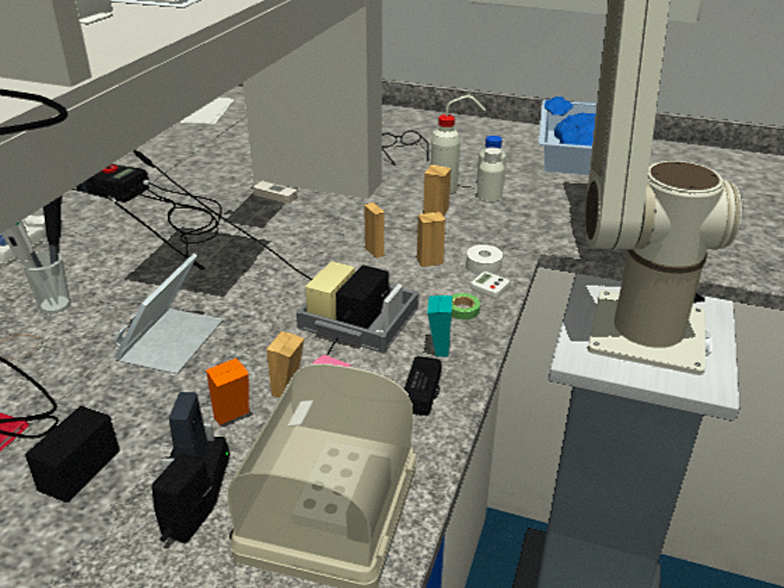

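View pics/top0.png

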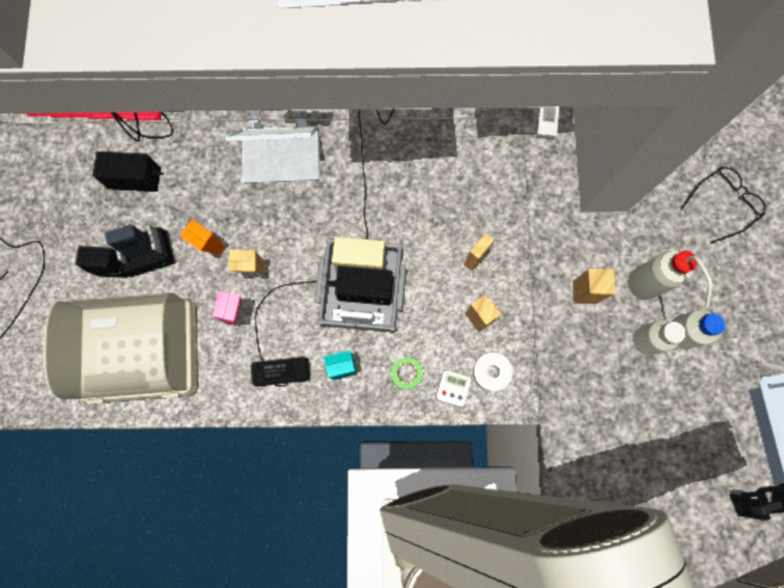

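The top view shows three upright pale-wood blocks on the right, at about (480,252), (484,313) and (594,285). One pale-wood piece stands left of the tray at (245,262). The orange (201,237), pink (227,307) and turquoise (340,365) pieces are look-alikes. I'll convert these to rough positions before using the wrist camera.

```bash
cat >> h.py <<'E'
def load(n):
    return dict(np.load(n+".npz",allow_pickle=True))
def wcam(d,o):  # eye, rotation of wrist camera in the world
    H=np.array(d["hand_eye"]); Rt=R.from_quat(o["tool_rot"]).as_matrix()
    return o["eef_pos"]+Rt@H[:3,3], Rt@H[:3,:3]
def pose(d):
    return (np.array(d["eye"]),R.from_quat(d["attitude"]).as_matrix()) if "eye" in d else (d["E"],d["Q"])
def onz(d,uv,z):
    E,Q=pose(d); K=np.array(d["camera_matrix"])
    r=np.array([(uv[0]-K[0,2])/K[0,0],-(uv[1]-K[1,2])/K[1,1],-1]); r=Q@r
    return E+r*(z-E[2])/r[2]
def proj(d,P):
    E,Q=pose(d); K=np.array(d["camera_matrix"]); p=(np.atleast_2d(P)-E)@Q
    return np.c_[K[0,0]*p[:,0]/-p[:,2]+K[0,2], K[1,1]*p[:,1]/p[:,2]+K[1,2]]
def snap(name):
    o=monitor.get_obs(); d=vision.camera("wrist"); d["E"],d["Q"]=wcam(d,o)
    np.savez(name+".npz",**d); cv2.imwrite(f"pics/{name}.png",cv2.resize(d["color"][:,:,::-1],(784,588),interpolation=cv2.INTER_CUBIC))
    return o,d
E
python3 - <<'E'
from h import *
t=load("top")
for n,u,z in [("wedge",(242,254),.095),("tray",(361,287),.03),("carton",(358,247),.08),("b?",(482,246),.105),("a?",(484,308),.105),("c?",(600,277),.105),("shelfedge.4",(400,90),.4),("pink",(228,300),.095),("orange",(201,231),.095)]:
    print(n,np.round(onz(t,np.array(u)/1.4,z),3))
o=monitor.get_obs(); d=vision.camera("wrist"); print(np.round(d["hand_eye"],3).tolist(),d["camera_matrix"])
im=t["color"][:,:,::-1]; a=cv2.resize(im[155:260,155:275],(800,600)[:1]*0 or (480,420),interpolation=cv2.INTER_CUBIC); b=cv2.resize(im[155:245,320:450],(0,0),fx=4,fy=4,interpolation=cv2.INTER_CUBIC)
b=b[:, :320+200]
c=np.zeros((600,800,3),np.uint8)
s=load("side")["color"][:,:,::-1][110:300,140:330]; s=cv2.resize(s,(600,600))
cv2.imwrite("pics/sidecrop.png",s)
E
```

```text
wedge [0.549 0.352 0.095]
tray [0.497 0.132 0.03 ]
carton [0.565 0.135 0.08 ]
b? [ 0.557 -0.097  0.105]
a? [ 0.439 -0.096  0.105]
c? [ 0.495 -0.312  0.105]
shelfedge.4 [0.708 0.057 0.4  ]
pink [0.462 0.375 0.095]
orange [0.595 0.432 0.095]
[[0.001, 0.956, 0.294, 0.076], [1.0, -0.001, -0.001, -0.001], [-0.0, 0.294, -0.956, -0.141], [0.0, 0.0, 0.0, 1.0]] [[292.82248478   0.         282.5639034 ]
 [  0.         292.82248478 212.98872813]
 [  0.           0.           1.        ]]
```

View pics/sidecrop.png

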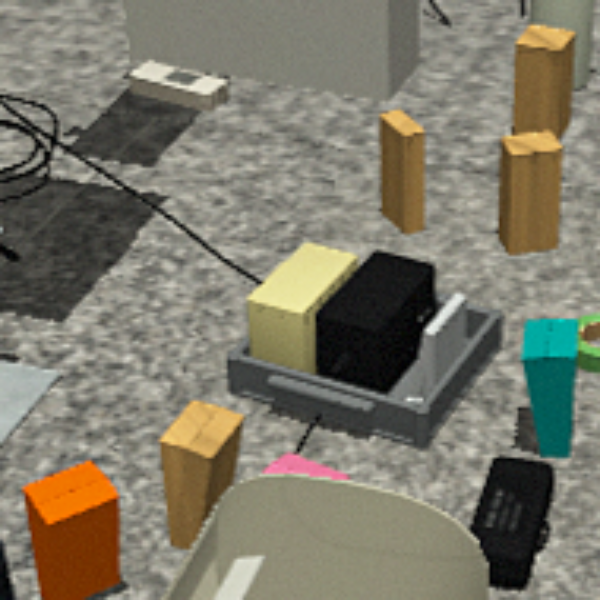

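The wood piece left of the tray tapers downward in the crop, from a wide top near (200,430) to a narrow foot near (190,545). It is the wedge, with its slope roughly towards the robot. The orange, pink and turquoise pieces have the same shape but the wrong colour. By top size, the middle block at world (0.44,-0.10) fits block_a (35 mm). The thin one at (0.557,-0.097) is b and the far one is c. Next I'll look at the blocks from closer.

Request:
move_arm(
  moves=[
    [[0.02,0.04,0.04,0,100],[0.06,0.085,0.06,-4,100],[0.1,0.13,0.08,-8,100],[0.14,0.175,0.09,-12,100],[0.18,0.22,0.09,-16,100]],
  ],
)

```text
clock: 0.78
eef_pos: [0.3179, -0.2597, 0.3222]
tool_rot: [1.0, -0.003, 0.001, 0.001]
ft_force: [1.4, -0.7, -1.2]
grip_width: 0.0854
grasp_force: 0.0
```

Request:
move_arm(
  moves=[
    [[0.04,0.04,0,0,100],[0.08,0.08,0,0,100],[0.11,0.12,0,0,100],[0.12,0.15,0,0,100],[0.12,0.15,0,0,100]],
  ],
)

```text
clock: 1.4
eef_pos: [0.4371, -0.1092, 0.3208]
tool_rot: [1.0, 0.001, -0.001, -0.0]
ft_force: [-0.3, -0.7, 0.3]
grip_width: 0.0856
grasp_force: 0.0
```

Run:
```python
from h import *
o,d=snap("w1"); print(o["eef_pos"],R.from_quat(o["tool_rot"]).as_euler("xyz",degrees=True),o["clock"])
```

```text
[ 0.43705578 -0.10917178  0.32080366] [-1.79979329e+02  6.46459289e-02  1.02098878e-01] 1.4
```

View pics/w1.png

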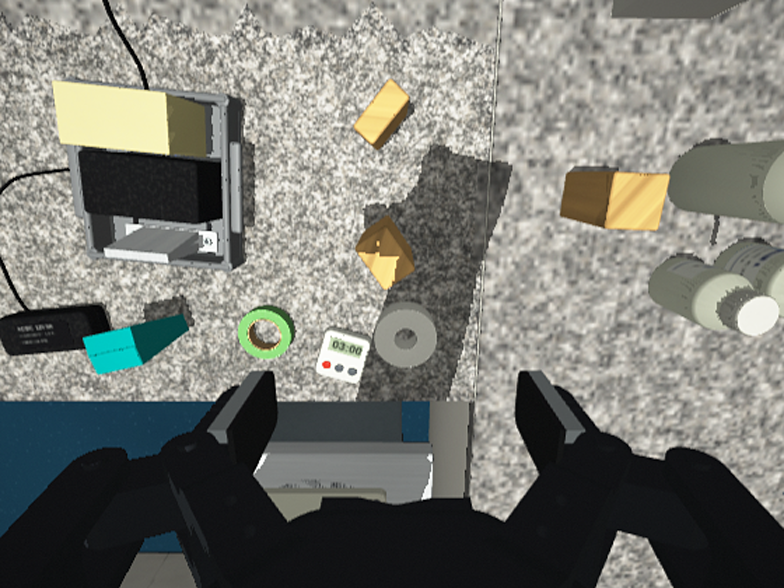

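The wrist view shows b at (383,113), a at (386,252), c at (638,200), and the tray at left. The wedge lies outside the frame. I'll enlarge block a and the tray.

Run:
```python
from h import *
im=load("w1")["color"][:,:,::-1]
a=cv2.resize(im[150:210,248:303],(300,327),interpolation=cv2.INTER_CUBIC) if 0 else cv2.resize(im[145:215,240:310],(0,0),fx=5,fy=5,interpolation=cv2.INTER_CUBIC)  #350x350
b=cv2.resize(im[50:200,30:180],(0,0),fx=4*.0+3,fy=3,interpolation=cv2.INTER_CUBIC) # 450
c=np.zeros((450,800,3),np.uint8); c[:350,:350]=a; c[:,350:]=b
cv2.imwrite("pics/w1c.png",c)
```

```text
(no output)
```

View pics/w1c.png

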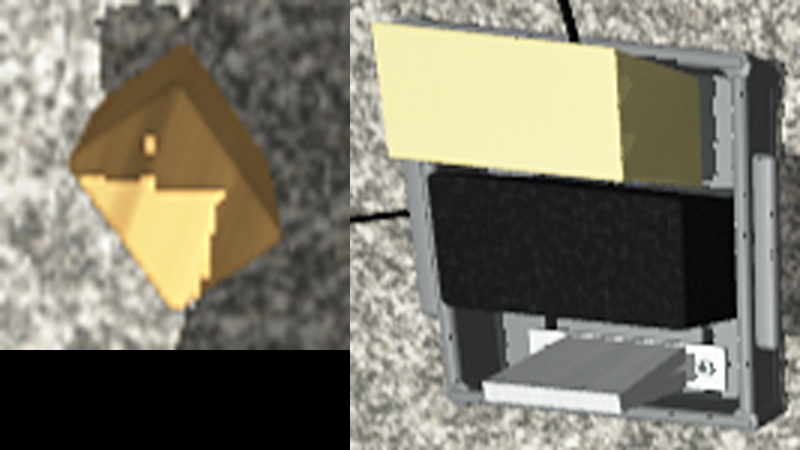

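Block a's top-face corners in the crop are (72,163), (180,90), (280,238) and (182,308). The carton top is (373,24), (614,48), (623,182), (390,158). The supply top is (430,173), (683,193), (683,327), (443,305). The tray rim corners are at right (750,62) and (752,425), and at bottom left (452,398).

```bash
cat >> h.py <<'E'
def quad(d,px,z):
    P=np.array([onz(d,p,z)[:2] for p in px]); e=np.roll(P,-1,0)-P
    print("c",P.mean(0).round(4),"edges mm",(np.linalg.norm(e,axis=1)*1e3).round(1),"dirs",np.degrees(np.arctan2(e[:,1],e[:,0])).round(1)); return P
E
python3 - <<'E'
from h import *
d=load("w1")
f=lambda L:[(x/5+240,y/5+145) for x,y in L]
g=lambda L:[((x-350)/3+30,y/3+50) for x,y in L]
quad(d,f([(72,163),(180,90),(280,238),(182,308)]),.105)
print("carton");quad(d,g([(373,24),(614,48),(623,182),(390,158)]),.081)
print("supply");quad(d,g([(430,173),(683,193),(683,327),(443,305)]),.076)
print("tray")
for p in g([(750,62),(752,425),(452,398),(737,72),(737,405)]): print(onz(d,p,.038).round(4))
# pallet 'seg' of wedge in top image
t=load("top"); im=t["color"]; 
print("chock top",[onz(d,p,.076).round(4) for p in g([(483,383),(622,412),(690,350),(548,335)])])
E
```

```text
c [ 0.4381 -0.0993] edges mm [32.1 44.3 30.6 45.8] dirs [ -56.1 -145.9  126.6   36. ]
carton
c [0.555  0.1354] edges mm [93.1 50.  93.7 49.3] dirs [-95.1 174.9  84.5  -5.9]
supply
c [0.4982 0.1248] edges mm [103.9  55.9 102.8  54.1] dirs [-94.2 172.   84.9  -6.9]
tray
[0.5773 0.0498 0.038 ]
[0.414 0.068 0.038]
[0.4272 0.2133 0.038 ]
[0.5733 0.056  0.038 ]
[0.424  0.0742 0.038 ]
chock top [array([0.4416, 0.1693, 0.076 ]), array([0.4286, 0.1098, 0.076 ]), array([0.4564, 0.0755, 0.076 ]), array([0.4628, 0.1366, 0.076 ])]
```

Block a has its centre at about (0.438,-0.099) with its 48 mm axis at about 34.5°. The tray's yaw is about -6°, with its centre at about (0.502,0.132). The carton is already offset towards +y. My plan is to grip block a across its 48 mm side, push the carton to +y with the held block, back off slightly and lower it into the -y slot.

Request:
move_arm(
  moves=[
    [[0,0.002,-0.04,-10.6,100],[0,0.005,-0.08,-21.2,100],[0.001,0.008,-0.11,-31.8,100],[0.001,0.01,-0.14,-42.4,100],[0.001,0.01,-0.16,-53,100]],
  ],
)

```text
clock: 2.08
eef_pos: [0.3696, -0.2068, 0.1702]
tool_rot: [0.954, -0.293, 0.011, -0.06]
ft_force: [-0.5, -0.4, -0.3]
grip_width: 0.0856
grasp_force: 0.0
```

Request:
move_arm(
  moves=[
    [[0,0,-0.02,-2.5,100],[0,0,-0.06,-2.5,100],[0,0,-0.087,-2.5,100],[0,0,-0.087,-2.5,0],[0,0,-0.087,-2.5,0]],
  ],
)

```text
clock: 2.7
eef_pos: [0.3656, -0.2148, 0.0854]
tool_rot: [0.95, -0.306, 0.015, -0.063]
ft_force: [0.2, -0.7, 0.7]
grip_width: 0.0517
grasp_force: 0.0
```

Request:
move_arm(
  moves=[
    [[0,0,0,0,0],[0,0,0,0,0],[0,0,0,0,0]],
  ],
)

```text
clock: 3.08
eef_pos: [0.3657, -0.214, 0.085]
tool_rot: [0.95, -0.305, 0.015, -0.063]
ft_force: [0.1, 0.7, -0.5]
grip_width: 0.0002
grasp_force: 0.0
```

The arm did not reach the pose, so a joint limit is likely. I'll check the joints.

Run:
```python
from h import *
o=monitor.get_obs(); print(o["joint_pos"].round(3),o["eef_pos"].round(3),R.from_quat(o["tool_rot"]).as_euler("xyz",degrees=True).round(1))
```

```text
[-0.622  0.23  -0.43   0.922  0.13   3.141] [ 0.366 -0.214  0.085] [-172.6    0.6  -35.6]
```

Joint 6 is at its +π limit, because yaw = J1 − J6 + 180°. I need to use the opposite half-turn (yaw +124.5°). First I'll raise and untwist.

Request:
move_arm(
  moves=[
    [[0,0,0.06,0,100],[0,0,0.12,10,100],[0,0,0.12,20.6,100],[0,0,0.12,31,100],[0,0,0.12,41,100]],
  ],
)

```text
clock: 3.7
eef_pos: [0.3655, -0.2139, 0.2048]
tool_rot: [0.997, 0.049, -0.009, -0.064]
ft_force: [-0.1, 0.3, 0.3]
grip_width: 0.0855
grasp_force: 0.0
```

The commanded pose now carries a 7° tilt about tool x, left over from that limit. Stretching past the reach with tool y pointing outward should lean the tool back the other way. I'll check where that motion would be clear of obstacles.

```bash
cat >> h.py <<'E'
def st():
    o=monitor.get_obs(); M=R.from_quat(o["tool_rot"]).as_matrix()
    print("t",round(o["clock"],2),"pos",o["eef_pos"].round(4),"yaw",np.degrees(np.arctan2(M[1,0],M[0,0])).round(2),"tiltvec(tool frame up xy deg)",np.degrees(M[2,:2]).round(2),"J",o["joint_pos"].round(3),"F",o["ft_force"].round(1),"w",round(o["grip_width"],4)); return o
E
python3 - <<'E'
from h import *
st(); t=load("top"); s=load("side")
for n,u in [("leg",(605,212)),("legL",(580,208)),("bluetray corner",(765,380)),("bottles",(655,300)),("bot2",(690,345))]: print(n,onz(t,np.array(u)/1.4,0).round(3))
print("backsplash",onz(s,np.array((500,105))/1.4,0).round(3), "traysink side", onz(s,np.array((570,175))/1.4,0).round(3))
E
```

```text
t 3.7 pos [ 0.3655 -0.2139  0.2048] yaw 5.73 tiltvec(tool frame up xy deg) [-0.67 -7.4 ] J [-0.595  0.177 -0.154  1.332  0.092  2.443] F [-0.1  0.3  0.3] w 0.0855
leg [ 0.656 -0.37   0.   ]
legL [ 0.665 -0.319  0.   ]
bluetray corner [ 0.309 -0.654  0.   ]
bottles [ 0.47  -0.455  0.   ]
bot2 [ 0.379 -0.515  0.   ]
backsplash [ 0.5   -1.059 -0.   ] traysink side [ 0.224 -0.62   0.   ]
```

Request:
move_arm(
  moves=[
    [[0,0,0.06,8,100],[-0.005,-0.01,0.12,16,100],[-0.02,-0.06,0.155,24,100],[-0.03,-0.12,0.165,24,100],[-0.04,-0.18,0.165,24,100]],
  ],
)

```text
clock: 4.32
eef_pos: [0.3255, -0.3956, 0.3712]
tool_rot: [0.965, 0.253, -0.021, -0.059]
ft_force: [0.7, -0.5, 0.5]
grip_width: 0.085
grasp_force: 0.0
```

Request:
move_arm(
  moves=[
    [[0,-0.06,0,0,100],[0.015,-0.12,0,0,100],[0.025,-0.155,0,0,100],[0.04,-0.19,0,0,100],[0.05,-0.215,0,0,100]],
  ],
)

```text
clock: 4.95
eef_pos: [0.3456, -0.5611, 0.3532]
tool_rot: [0.965, 0.253, -0.022, -0.059]
ft_force: [0.2, 0.1, 1.0]
grip_width: 0.0852
grasp_force: 0.0
```

```bash
python3 -c "
from h import *
st()"
```

```text
t 4.95 pos [ 0.3456 -0.5611  0.3532] yaw 29.38 tiltvec(tool frame up xy deg) [-0.7  -7.16] J [-1.016  0.822  1.275  2.149 -0.007  1.614] F [0.2 0.1 1. ] w 0.0852
```

Joints 3 and 4 are both saturated here (pitch = J2+J4−J3). Asking for higher and farther should lower J2 and remove the tilt.

Request:
move_arm(
  moves=[
    [[0.01,-0.02,0.03,0,100],[0.02,-0.03,0.06,0,100],[0.02,-0.03,0.08,0,100]],
  ],
)

```text
clock: 5.32
eef_pos: [0.3429, -0.553, 0.3949]
tool_rot: [0.967, 0.254, -0.012, -0.029]
ft_force: [0.3, -0.5, 0.4]
grip_width: 0.0854
grasp_force: 0.0
```

```bash
python3 -c "
from h import *
st()"
```

```text
t 5.33 pos [ 0.3429 -0.553   0.3949] yaw 29.43 tiltvec(tool frame up xy deg) [-0.54 -3.52] J [-1.013  0.759  1.275  2.149 -0.007  1.616] F [ 0.3 -0.5  0.4] w 0.0854
```

Request:
move_arm(
  moves=[
    [[0,0,0,-6,100],[0.01,-0.015,0.04,-6,100],[0.02,-0.03,0.078,-6,100],[0.02,-0.03,0.078,-6,100]],
  ],
)

```text
clock: 5.82
eef_pos: [0.339, -0.5456, 0.4267]
tool_rot: [0.979, 0.203, -0.002, -0.006]
ft_force: [0.1, -0.1, -0.4]
grip_width: 0.0853
grasp_force: 0.0
```

```bash
python3 -c "
from h import *
st()"
```

```text
t 5.83 pos [ 0.339  -0.5456  0.4267] yaw 23.42 tiltvec(tool frame up xy deg) [-0.09 -0.72] J [-1.015  0.71   1.275  2.149  0.     1.718] F [ 0.1 -0.1 -0.4] w 0.0853
```

Request:
move_arm(
  moves=[
    [[0.01,-0.01,0.019,0,100],[0.01,-0.01,0.019,0,100]],
  ],
)

```text
clock: 6.08
eef_pos: [0.341, -0.5426, 0.4318]
tool_rot: [0.979, 0.203, -0.001, -0.002]
ft_force: [0.5, 0.3, -0.3]
grip_width: 0.0854
grasp_force: 0.0
```

Request:
move_arm(
  moves=[
    [[-0.01,0.03,-0.01,10,100],[0,0.08,-0.04,20,100],[0.01,0.13,-0.06,30,100],[0.03,0.19,-0.08,40,100],[0.05,0.24,-0.1,50,100]],
  ],
)

```text
clock: 6.7
eef_pos: [0.3898, -0.3039, 0.3313]
tool_rot: [0.8, 0.6, -0.002, -0.002]
ft_force: [2.0, 0.6, 0.3]
grip_width: 0.0854
grasp_force: 0.0
```

```bash
python3 -c "
from h import *
st()"
```

```text
t 6.7 pos [ 0.3898 -0.3039  0.3313] yaw 73.67 tiltvec(tool frame up xy deg) [-0.03 -0.33] J [-0.661  0.215  0.229  1.59  -0.003  1.195] F [2.  0.6 0.3] w 0.0854
```

Request:
move_arm(
  moves=[
    [[0.012,0.05,-0.02,10.4,100],[0.024,0.1,-0.04,20.8,100],[0.036,0.15,-0.08,31.2,100],[0.048,0.2,-0.11,41.6,100],[0.048,0.205,-0.14,50.8,100]],
  ],
)

```text
clock: 7.32
eef_pos: [0.4382, -0.0975, 0.1908]
tool_rot: [0.463, 0.886, -0.003, -0.002]
ft_force: [0.1, -0.7, -0.4]
grip_width: 0.0854
grasp_force: 0.0
```

Request:
move_arm(
  moves=[
    [[0,0,-0.03,0,100],[0,0,-0.08,0,100],[0,0,-0.118,0,100],[0,0,-0.118,0,100]],
  ],
)

```text
clock: 7.82
eef_pos: [0.4349, -0.0999, 0.0714]
tool_rot: [0.468, 0.884, -0.004, -0.005]
ft_force: [0.5, -0.5, 0.6]
grip_width: 0.0849
grasp_force: 0.0
```

```bash
python3 -c "
from h import *
st(); snap('w2')"
```

```text
t 7.83 pos [ 0.4349 -0.0999  0.0714] yaw 124.17 tiltvec(tool frame up xy deg) [ 0.29 -0.65] J [-0.223  0.287 -0.385  0.91  -0.005  0.752] F [ 0.5 -0.5  0.6] w 0.0849
```

View pics/w2.png

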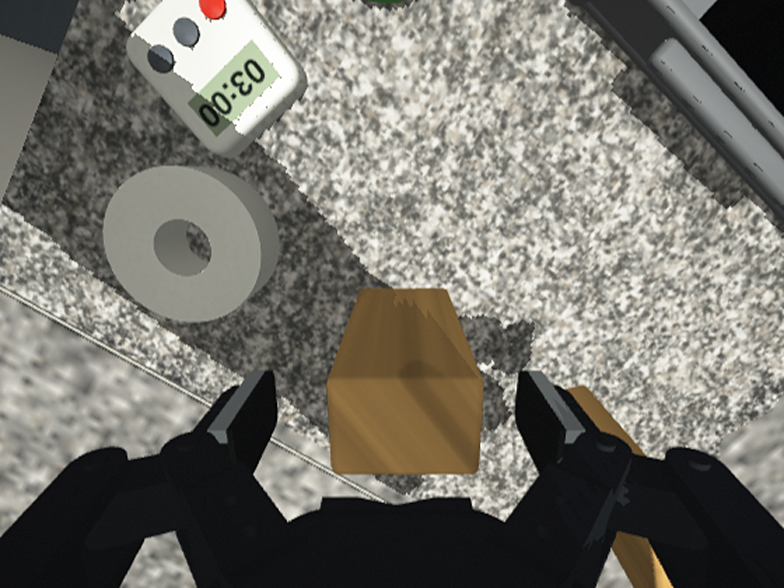

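The block stands between the fingers, with its top face at (328,380)–(483,378)–(479,473)–(334,473). It is square to the pads and I can grip it.

```bash
python3 -c "
from h import *
d=load('w2')
P=quad(d,[(x/1.4,y/1.4) for x,y in [(328,380),(483,378),(479,473),(334,473)]],.105)
print((P.mean(0)-[.4349,-.0999])@np.array([[np.cos(2.1672),np.sin(2.1672)],[np.sin(2.1672),-np.cos(2.1672)]]))"
```

```text
c [ 0.4377 -0.0962] edges mm [45.5 33.3 45.9 32.8] dirs [  35.4  -54.4 -145.2  124.8]
[0.00152068 0.00441681]
```

Request:
move_arm(
  moves=[
    [[0,0,0.002,0,0],[0,0,0.002,0,0],[0,0,0.002,0,0],[0,0,0.002,0,0]],
  ],
)

```text
clock: 8.38
eef_pos: [0.4396, -0.1011, 0.0781]
tool_rot: [0.468, 0.884, -0.002, 0.001]
ft_force: [0.0, -0.5, 6.1]
grip_width: 0.0475
grasp_force: 63.1
```

Request:
move_arm(
  moves=[
    [[0,0,0.03,0,0],[0,0,0.08,0,0],[0,0,0.12,0,0]],
  ],
)

```text
clock: 8.75
eef_pos: [0.4379, -0.1007, 0.1984]
tool_rot: [0.468, 0.884, -0.003, -0.0]
ft_force: [-0.0, -0.1, -1.0]
grip_width: 0.0469
grasp_force: 62.2
```

```bash
python3 -c "
from h import *
st()"
```

```text
t 8.75 pos [ 0.4379 -0.1007  0.1984] yaw 124.15 tiltvec(tool frame up xy deg) [-0.1  -0.28] J [-0.223  0.161 -0.183  1.229 -0.005  0.752] F [-0.  -0.1 -1. ] w 0.0469
```

Request:
move_arm(
  moves=[
    [[0.02,0.03,0.01,-10,0],[0.05,0.07,0.02,-20,0],[0.08,0.11,0.02,-30,0],[0.1,0.15,0.02,-40,0],[0.11,0.16,0.02,-40,0]],
  ],
)

```text
clock: 9.38
eef_pos: [0.5484, 0.0616, 0.2162]
tool_rot: [0.741, 0.671, -0.002, -0.002]
ft_force: [0.2, -0.8, -1.5]
grip_width: 0.0471
grasp_force: 62.3
```

Request:
move_arm(
  moves=[
    [[0,0,0,0,0],[0,0,0,0,0]],
  ],
)

```text
clock: 9.62
eef_pos: [0.547, 0.0583, 0.2161]
tool_rot: [0.742, 0.67, -0.003, -0.002]
ft_force: [-1.0, -0.5, -0.9]
grip_width: 0.047
grasp_force: 62.3
```

```bash
python3 -c "
from h import *
st(); snap('w3')"
```

```text
t 9.62 pos [0.547  0.0583 0.2161] yaw 84.12 tiltvec(tool frame up xy deg) [-0.06 -0.39] J [0.106 0.352 0.119 1.344 0.    1.779] F [-1.  -0.5 -0.9] w 0.047
```

View pics/w3.png

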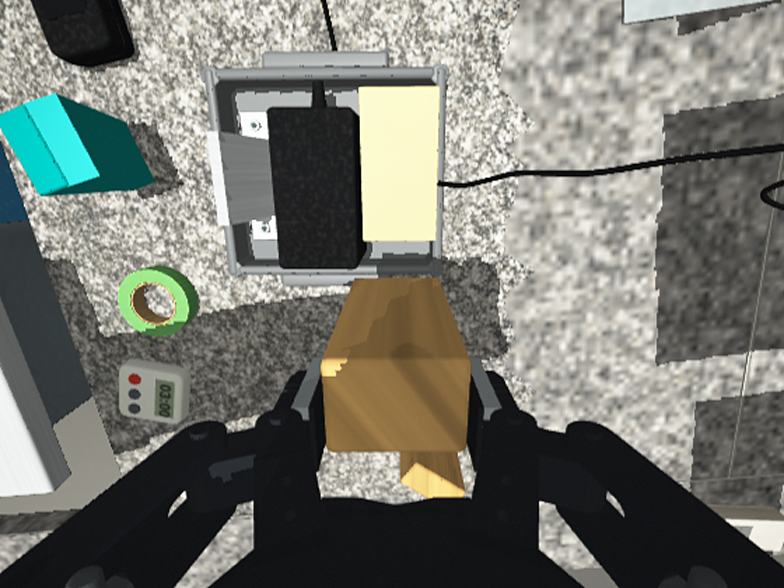

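The view shows the carton top at (358,86), (439,86), (436,241), (363,241) and the supply at (315,188). The tray rim's outer corners are (207,68), (446,68), (441,275), (231,275). The held block's foot edge is at row 279, columns 355–441. All are parallel to the image, so the yaw fits.

```bash
python3 -c "
from h import *
d=load('w3'); s=lambda L:[(x/1.4,y/1.4) for x,y in L]
print('carton');C=quad(d,s([(358,86),(439,86),(436,241),(363,241)]),.081)
print('tray');T=quad(d,s([(207,68),(446,68),(441,275),(231,275)]),.038)
print('supply');S=quad(d,s([(268,108),(359,108),(363,268),(278,268)]),.076)
th=np.radians(-5.9); Q=np.array([[np.cos(th),-np.sin(th)],[np.sin(th),np.cos(th)]]); o=T.mean(0)
for n,p in [('carton',C),('supply',S)]: print(n,((p-o)@Q*1e3).round(1).tolist())
foot=np.array([onz(d,p,.2161-.077)[:2] for p in s([(355,279),(441,279)])]); print('foot front edge',((foot-o)@Q*1e3).round(1))
print('tcp',(np.array([.547,.0583])-o)@Q*1e3)
"
```

```text
carton
c [0.5564 0.1368] edges mm [49.3 94.6 49.4 94.7] dirs [ -5.9 -95.3 174.2  84.7]
tray
c [0.5053 0.1343] edges mm [166.5 147.9 168.7 148.4] dirs [ -5.9 -95.3 174.3  83.8]
supply
c [0.5005 0.1267] edges mm [ 57.3 103.   59.9 103.2] dirs [ -5.9 -95.8 174.2  82.8]
carton [[25.4, 55.1], [74.7, 55.1], [75.7, -39.5], [26.3, -39.6]]
supply [[-32.1, 43.5], [25.3, 43.5], [25.5, -59.5], [-34.4, -59.7]]
foot front edge [[ 26.5 -51.1]
 [ 73.7 -51. ]]
tcp [ 49.30684638 -71.2754486 ]
```

Request:
move_arm(
  moves=[
    [[0.002,0,-0.03,0,0],[0.002,0,-0.07,0,0],[0.002,0,-0.091,0,0],[0.003,0.008,-0.091,0,0],[0.003,0.013,-0.091,0,0]],
  ],
)

```text
clock: 10.3
eef_pos: [0.5513, 0.0721, 0.1263]
tool_rot: [0.742, 0.67, -0.002, -0.001]
ft_force: [-0.9, -1.5, -1.2]
grip_width: 0.0471
grasp_force: 62.2
```

Request:
move_arm(
  moves=[
    [[0.0,0.002,0,0,0],[0.0,0.004,0,0,0],[0.001,0.006,0,0,0],[0.001,0.006,0,0,0]],
  ],
)

```text
clock: 10.8
eef_pos: [0.5521, 0.0785, 0.1254]
tool_rot: [0.742, 0.67, -0.002, -0.002]
ft_force: [0.0, -1.1, -0.4]
grip_width: 0.0473
grasp_force: 62.3
```

Request:
move_arm(
  moves=[
    [[0.0,0.001,0,0,0],[0.0,0.002,0,0,0]],
  ],
)

```text
clock: 11.05
eef_pos: [0.5518, 0.0803, 0.1251]
tool_rot: [0.742, 0.67, -0.002, -0.002]
ft_force: [0.1, -1.8, 0.6]
grip_width: 0.0471
grasp_force: 62.3
```

Request:
move_arm(
  moves=[
    [[0.0,0.001,0,0,0],[0.0,0.002,0,0,0],[0.0,0.002,0,0,0]],
  ],
)

```text
clock: 11.42
eef_pos: [0.5517, 0.0816, 0.1252]
tool_rot: [0.742, 0.67, -0.003, -0.001]
ft_force: [0.3, -5.6, 0.4]
grip_width: 0.0469
grasp_force: 62.4
```

```bash
python3 -c "
from h import *
st(); snap('w4')"
```

```text
t 11.43 pos [0.5517 0.0816 0.1252] yaw 84.12 tiltvec(tool frame up xy deg) [-0.13 -0.34] J [ 1.470e-01  4.240e-01 -1.800e-02  1.135e+00 -1.000e-03  1.821e+00] F [ 0.3 -5.6  0.4] w 0.0469
```

View pics/w4.png

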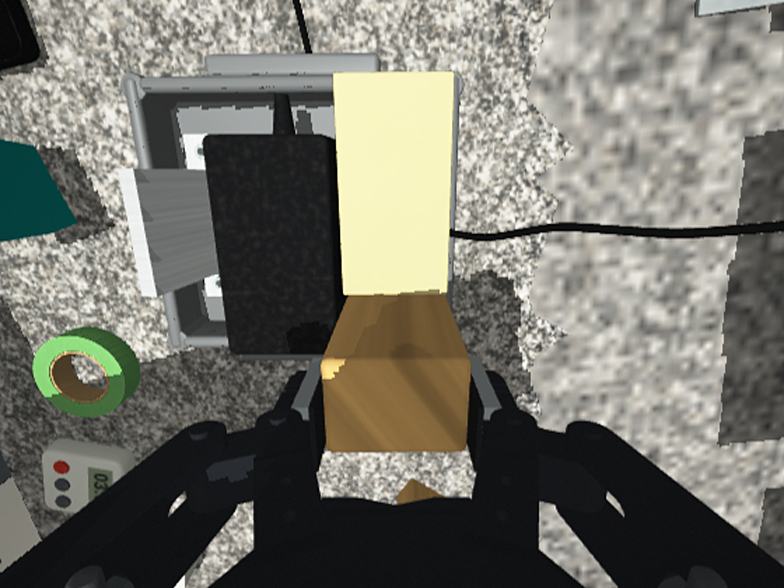

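Carton is pushed to the +y end: the force rose to 5.6 N after about 12 mm of carton travel, and the block face is flush with the carton at row 293. I'll back off slightly, centre in x and lower.

Request:
move_arm(
  moves=[
    [[-0.001,-0.0025,0,0,0],[-0.001,-0.0025,0,0,0],[-0.001,-0.0025,0,0,0]],
  ],
)

```text
clock: 11.85
eef_pos: [0.5505, 0.0805, 0.1249]
tool_rot: [0.742, 0.67, -0.002, -0.003]
ft_force: [0.3, -0.6, -1.9]
grip_width: 0.0469
grasp_force: 62.2
```

Request:
move_arm(
  moves=[
    [[0,-0.0003,-0.006,0,0],[0,-0.0003,-0.011,0,0],[0,-0.0003,-0.016,0,0],[0,-0.0003,-0.016,0,0]],
  ],
)

```text
clock: 12.35
eef_pos: [0.5502, 0.0795, 0.1083]
tool_rot: [0.742, 0.67, -0.003, -0.003]
ft_force: [-0.6, -1.1, -0.8]
grip_width: 0.0474
grasp_force: 62.2
```

Request:
move_arm(
  moves=[
    [[0,0,-0.003,0,0],[0,0,-0.006,0,0],[0,0,-0.006,0,0]],
  ],
)

```text
clock: 12.72
eef_pos: [0.5505, 0.0796, 0.1028]
tool_rot: [0.742, 0.67, -0.002, -0.002]
ft_force: [-0.0, -0.4, -0.7]
grip_width: 0.047
grasp_force: 62.2
```

Request:
move_arm(
  moves=[
    [[0,0,-0.004,0,0],[0,0,-0.009,0,0],[0,0,-0.014,0,0],[0,0,-0.016,0,0]],
  ],
)

```text
clock: 13.22
eef_pos: [0.5503, 0.0795, 0.0864]
tool_rot: [0.742, 0.67, -0.003, -0.002]
ft_force: [0.2, 0.2, -1.5]
grip_width: 0.0471
grasp_force: 62.2
```

Request:
move_arm(
  moves=[
    [[0,0,-0.0015,0,0],[0,0,-0.003,0,0],[0,0,-0.003,0,0]],
  ],
)

```text
clock: 13.6
eef_pos: [0.5508, 0.0796, 0.0843]
tool_rot: [0.742, 0.67, -0.002, -0.002]
ft_force: [-1.0, -0.7, 0.2]
grip_width: 0.047
grasp_force: 62.4
```

Request:
move_arm(
  moves=[
    [[0,0,-0.001,0,0],[0,0,-0.002,0,0],[0,0,-0.002,0,0]],
  ],
)

```text
clock: 13.98
eef_pos: [0.5508, 0.0798, 0.0842]
tool_rot: [0.742, 0.67, -0.002, -0.002]
ft_force: [-3.7, 0.1, 11.7]
grip_width: 0.0469
grasp_force: 63.7
```

Request:
move_arm(
  moves=[
    [[0,0,-0.001,0,0],[0,0,-0.002,0,0],[0,0,-0.002,0,0]],
  ],
)

```text
clock: 14.35
eef_pos: [0.5508, 0.0798, 0.0841]
tool_rot: [0.742, 0.67, -0.001, -0.002]
ft_force: [-8.3, 0.1, 21.7]
grip_width: 0.0472
grasp_force: 65.1
```

The foot is on the floor (contact at TCP z 0.084). I'll ease the load, release and lift.

Request:
move_arm(
  moves=[
    [[0,0,0.0035,0,0],[0,0,0.0035,0,100],[0,0,0.005,0,100],[0,0,0.03,0,100],[0,0,0.08,0,100]],
  ],
)

```text
clock: 14.98
eef_pos: [0.5487, 0.0793, 0.158]
tool_rot: [0.742, 0.67, -0.005, -0.004]
ft_force: [-0.3, 0.7, 1.3]
grip_width: 0.0854
grasp_force: 0.0
```

Request:
move_arm(
  moves=[
    [[0,0.03,0.05,0,100],[-0.01,0.09,0.09,8,100],[-0.02,0.15,0.09,16,100],[-0.03,0.21,0.09,26,100],[-0.03,0.24,0.09,30,100]],
  ],
)

```text
clock: 15.6
eef_pos: [0.5197, 0.3226, 0.2497]
tool_rot: [0.541, 0.841, -0.003, -0.002]
ft_force: [0.1, -0.8, -0.0]
grip_width: 0.0853
grasp_force: 0.0
```

```bash
python3 -c "
from h import *
st(); snap('w5')"
```

```text
t 15.6 pos [0.5197 0.3226 0.2497] yaw 114.49 tiltvec(tool frame up xy deg) [-0.01 -0.36] J [5.550e-01 4.700e-01 3.840e-01 1.491e+00 1.000e-03 1.699e+00] F [ 0.1 -0.8 -0. ] w 0.0853
```

View pics/w5.png

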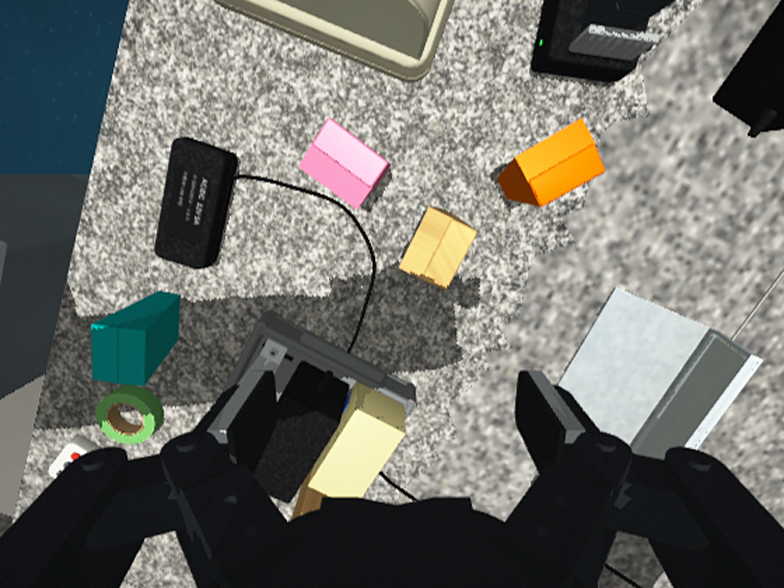

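Block a stands in the slot, near (305,495), and the carton is at (360,450). The wedge is at (438,247), between pink (345,163) and orange (555,165). Only the pale-wood one fits the description, and it was confirmed in the side crop. I'll fit the wedge's pose, including the slope side, by silhouette in all three views.

```bash
cat > fit.py <<'E'
from h import *
from scipy.optimize import minimize
def verts(p):
    x,y,a=p; V=[]
    for z,xm in ((0,22-15.75),(.095,0)):
        lo=-(22-15.75)/1e3 if z==0 else -(41-15.75)/1e3
        for sx in (lo,.01575):
            for sy in (-.025,.025): V.append((sx,sy,z))
    V=np.array(V); c,s=np.cos(a),np.sin(a)
    return np.c_[x+c*V[:,0]-s*V[:,1], y+s*V[:,0]+c*V[:,1], V[:,2]]
def mask(d,c0,r=45):
    h=cv2.cvtColor(d["color"],cv2.COLOR_RGB2HSV).astype(int)
    m=((h[...,0]>=11)&(h[...,0]<=26)&(h[...,1]>95)&(h[...,2]>70)).astype(np.uint8)
    m=cv2.morphologyEx(m,cv2.MORPH_CLOSE,np.ones((3,3)))
    n,l,s,c=cv2.connectedComponentsWithStats(m); b=None
    k=l[int(c0[1])-2:int(c0[1])+3,int(c0[0])-2:int(c0[0])+3]; k=k[k>0]; k=np.bincount(k).argmax()
    print("area",s[k].tolist()); return (l==k)
def iou(p,views):
    t=0
    for d,m in views:
        q=cv2.convexHull(proj(d,verts(p)).astype(np.float32)); z=np.zeros((420*4,560*4),np.uint8)
        cv2.fillConvexPoly(z,np.round((q+.5)*4).astype(np.int32),1); f=cv2.resize(z.astype(np.float32),(560,420),interpolation=cv2.INTER_AREA)
        t+=np.abs(f-m).sum()/m.sum()
    return t
E
python3 - <<'E'
from fit import *
W=load("w5");S=load("side");T=load("top")
vs=[(W,mask(W,(438/1.4,247/1.4))),(S,mask(S,(284/1.4,365/1.4))),(T,mask(T,(243/1.4,258/1.4)))]
for k in range(4):
  best=min((minimize(iou,(.549,.352,np.radians(k*90+e)),args=(vs,),method="Nelder-Mead",options=dict(initial_simplex=np.array([(.549,.352,np.radians(k*90+e))]*4)+np.vstack([np.zeros(3),np.diag([.006,.006,.3])]))) for e in (-30,0,30)),key=lambda r:r.fun)
  print(k,best.x[:2].round(4),np.degrees(best.x[2]).round(1),round(best.fun,3),[round(iou(best.x,[v]),3) for v in vs])
E
```

```text
area [285, 148, 56, 59, 1945]
area [190, 237, 27, 47, 815]
area [163, 178, 27, 17, 369]
0 [0.5425 0.354 ] -0.8 0.379 [np.float64(0.07), np.float64(0.194), np.float64(0.115)]
1 [0.5426 0.3544] -2.3 0.377 [np.float64(0.06), np.float64(0.211), np.float64(0.106)]
2 [0.5399 0.3544] 177.7 1.189 [np.float64(0.276), np.float64(0.445), np.float64(0.469)]
3 [0.5425 0.3541] 359.1 0.378 [np.float64(0.069), np.float64(0.194), np.float64(0.115)]
```

The fit gives the wedge at (0.5425,0.354) with yaw about -1.5°. Its flat face is towards +x, so the slope is towards the robot. I'll grip across its 50 mm width with tool yaw 178.5°.

Request:
move_arm(
  moves=[
    [[0.005,0.008,0,10.6,100],[0.01,0.016,0,21.2,100],[0.015,0.024,-0.02,31.8,100],[0.019,0.031,-0.05,42.4,100],[0.019,0.031,-0.08,53,100]],
  ],
)

```text
clock: 16.27
eef_pos: [0.54, 0.3508, 0.1685]
tool_rot: [0.109, 0.994, -0.003, -0.0]
ft_force: [1.0, 0.1, -0.3]
grip_width: 0.0854
grasp_force: 0.0
```

Request:
move_arm(
  moves=[
    [[0,0,-0.01,10.5,100],[0,0,-0.02,11,100],[0,0,-0.02,11,100]],
  ],
)

```text
clock: 16.65
eef_pos: [0.5394, 0.3502, 0.149]
tool_rot: [0.017, 1.0, -0.004, -0.001]
ft_force: [0.6, -0.3, -0.6]
grip_width: 0.0855
grasp_force: 0.0
```

Run:
```python
from fit import *
o=st(); snap('w6'); W=load("w6"); S=load("side"); W5=load("w5")
c=proj(W,[[.5425,.354,.095]])[0]; print(c)
vs=[(W,mask(W,c))]; 
for vv in (vs, vs+[(W5,mask(W5,(438/1.4,247/1.4)))]):
  r=minimize(iou,(.5425,.354,-.03),args=(vv,),method="Nelder-Mead",options=dict(initial_simplex=np.array([(.5425,.354,-.03)]*4)+np.vstack([np.zeros(3),np.diag([.004,.004,.1])])))
  print(r.x[:2].round(4),np.degrees(r.x[2]).round(2),round(r.fun,3))
```

```text
t 16.65 pos [0.5394 0.3502 0.149 ] yaw 178.0 tiltvec(tool frame up xy deg) [ 0.06 -0.41] J [ 0.578  0.572  0.289  1.293 -0.005  0.613] F [ 0.6 -0.3 -0.6] w 0.0855
[286.46729337 236.88830031]
area [253, 197, 71, 59, 3974]
area [285, 148, 56, 59, 1945]
[0.5415 0.3551] -0.21 0.056
[0.5419 0.3547] -1.52 0.109
```

Request:
move_arm(
  moves=[
    [[-0.001,0.004,-0.03,0.8,100],[-0.001,0.004,-0.065,0.8,100],[-0.001,0.004,-0.081,0.8,100],[-0.001,0.004,-0.081,0.8,100],[-0.001,0.004,-0.081,0.8,0]],
  ],
)

```text
clock: 17.32
eef_pos: [0.5398, 0.3552, 0.0708]
tool_rot: [0.009, 1.0, -0.002, 0.001]
ft_force: [0.1, -0.2, -0.1]
grip_width: 0.0699
grasp_force: 0.0
```

Request:
move_arm(
  moves=[
    [[0,0,0,0,0],[0,0,0,0,0],[0,0,0,0,0]],
  ],
)

```text
clock: 17.7
eef_pos: [0.5399, 0.3552, 0.0711]
tool_rot: [0.009, 1.0, -0.002, 0.002]
ft_force: [-0.3, -1.0, 5.8]
grip_width: 0.049
grasp_force: 62.7
```

```bash
python3 -c "
from h import *
st()"
```

```text
t 17.7 pos [0.5399 0.3552 0.0711] yaw 178.94 tiltvec(tool frame up xy deg) [-0.21 -0.24] J [ 0.584  0.629  0.178  1.119 -0.006  0.603] F [-0.3 -1.   5.8] w 0.049
```

Request:
move_arm(
  moves=[
    [[0,0,0.04,0,0],[0,0,0.09,0,0],[-0.02,-0.05,0.12,-2,0],[-0.04,-0.1,0.12,-4.6,0],[-0.06,-0.16,0.12,-4.6,0]],
  ],
)

```text
clock: 18.32
eef_pos: [0.4786, 0.1944, 0.1897]
tool_rot: [0.049, 0.999, -0.003, 0.001]
ft_force: [0.3, -0.6, 0.3]
grip_width: 0.0491
grasp_force: 62.3
```

Request:
move_arm(
  moves=[
    [[-0.02,-0.04,0,0,0],[-0.026,-0.055,0,0,0],[-0.026,-0.055,0,0,0],[-0.026,-0.055,0,0,0]],
  ],
)

```text
clock: 18.82
eef_pos: [0.4539, 0.1414, 0.1892]
tool_rot: [0.049, 0.999, -0.003, 0.001]
ft_force: [0.3, 1.3, -0.5]
grip_width: 0.0484
grasp_force: 62.3
```

```bash
python3 -c "
from h import *
st(); snap('w7'); im=load('w7')['color'][:,:,::-1]
cv2.imwrite('pics/w7c.png',cv2.resize(im[120:400,120:440],(800,700))[:600] if 0 else cv2.resize(im[100:370,100:460],(800,600),interpolation=cv2.INTER_CUBIC))"
```

```text
t 18.82 pos [0.4539 0.1414 0.1892] yaw 174.4 tiltvec(tool frame up xy deg) [-0.08 -0.3 ] J [ 0.305  0.216 -0.138  1.217 -0.005  0.403] F [ 0.3  1.3 -0.5] w 0.0484
```

View pics/w7c.png

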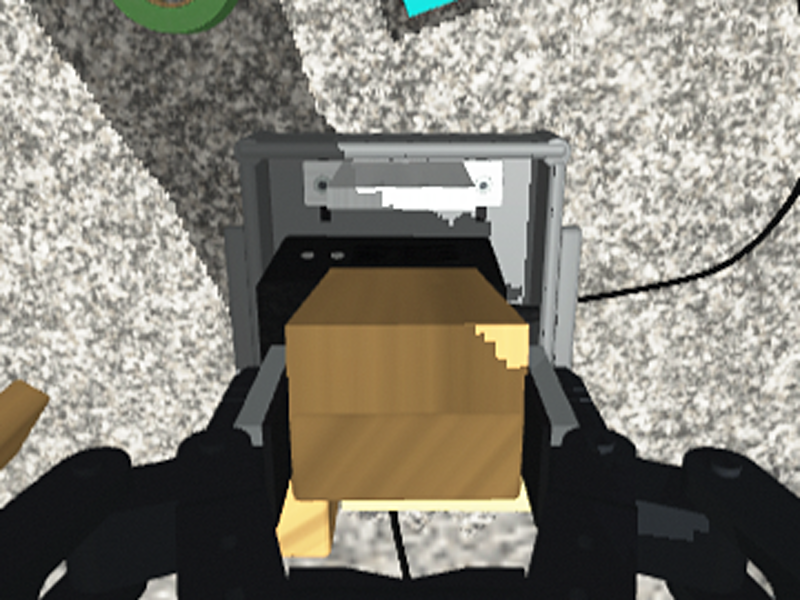

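The view shows the wedge over the gap, with the edge of its foot at row 268, columns 333–477. The supply face's foot is at row 237, columns 285–490. The chock ears' screws are at (322,185) and (483,185), with the chock plate top near rows 188–208. The tray rim corners are (237,142) and (568,142). I'll convert these to tray coordinates.

```bash
python3 -c "
from h import *
d=load('w7'); th=np.radians(-5.7); Q=np.array([[np.cos(th),-np.sin(th)],[np.sin(th),np.cos(th)]]); o=np.array([.5053,.1343])
g=lambda n,u,v,z: print(n,((onz(d,(u/2.2222+100,v/2.2222+100),z)[:2]-o)@Q*1e3).round(1))
g('rimL',237,142,.038);g('rimR',568,142,.038)
g('supply foot L',285,237,.006);g('R',490,237,.006);g('supply topL',258,290,.076)
g('screwL',322,185,.010);g('screwR',483,185,.010)
g('plate far edge',400,207,.010)
g('chock top back L',330,187,.076);g('R',480,187,.076);g('chock top front',400,208,.076);g('chock top front222',400,222,.076)
g('wedge foot L',333,268,.118);g('R',477,268,.118);g('wedge top slope edge L',287,323,.213);g('R',528,323,.213);g('top flat edge',410,498,.213)
print('tcp',(np.array([.4539,.1414])-o)@Q*1e3)
w=load('w3'); h=lambda n,u,v,z: print('w3',n,((onz(w,(u/1.4,v/1.4),z)[:2]-o)@Q*1e3).round(1))
h('chock topfront',222,180,.076);h('chock topback',212,180,.076)
"
```

```text
rimL [-87.5 -73.1]
rimR [-88.   75.1]
supply foot L [-34.1 -60.2]
R [-34.6  46.2]
supply topL [-31.1 -58.8]
screwL [-62.4 -39.4]
screwR [-62.7  41.1]
plate far edge [-51.3  -0.4]
chock top back L [-75.  -27.3]
R [-75.2  32.3]
chock top front [-66.5   0.5]
chock top front222 [-60.7   0.5]
wedge foot L [-55.2 -22. ]
R [-55.4  27.6]
wedge top slope edge L [-76.  -19.7]
R [-76.3  27.5]
top flat edge [-35.5   4.6]
tcp [-51.85102652   1.95985941]
w3 chock topfront [-66.5   0. ]
w3 chock topback [-73.2   0.1]
```

Request:
move_arm(
  moves=[
    [[-0.001,-0.002,-0.02,0,0],[-0.001,-0.002,-0.038,0,0],[-0.001,-0.002,-0.044,0,0],[-0.001,-0.002,-0.05,0,0],[-0.001,-0.002,-0.05,0,0]],
  ],
)

```text
clock: 19.5
eef_pos: [0.4518, 0.1386, 0.1389]
tool_rot: [0.049, 0.999, -0.003, -0.0]
ft_force: [-1.4, 0.9, -1.6]
grip_width: 0.049
grasp_force: 62.4
```

Request:
move_arm(
  moves=[
    [[0,0,-0.006,0,0],[0,0,-0.012,0,0],[0,0,-0.018,0,0],[0,0,-0.018,0,0]],
  ],
)

```text
clock: 20.0
eef_pos: [0.4518, 0.138, 0.1204]
tool_rot: [0.049, 0.999, -0.003, -0.0]
ft_force: [-0.8, 0.7, -2.0]
grip_width: 0.0492
grasp_force: 62.4
```

Request:
move_arm(
  moves=[
    [[0,0,-0.005,0,0],[0,0,-0.01,0,0],[0.0,0,-0.013,0,0],[0.0,0,-0.013,0,0]],
  ],
)

```text
clock: 20.5
eef_pos: [0.452, 0.1382, 0.1077]
tool_rot: [0.049, 0.999, -0.003, 0.0]
ft_force: [-0.7, 0.2, -2.2]
grip_width: 0.0488
grasp_force: 62.3
```

Request:
move_arm(
  moves=[
    [[0,0,-0.003,0,0],[0,0,-0.005,0,0],[0,0,-0.005,0,0]],
  ],
)

```text
clock: 20.88
eef_pos: [0.452, 0.1383, 0.1029]
tool_rot: [0.049, 0.999, -0.003, 0.0]
ft_force: [-2.4, -1.7, -1.1]
grip_width: 0.0486
grasp_force: 62.4
```

Request:
move_arm(
  moves=[
    [[0.0003,0,-0.002,0,0],[0.0006,0,-0.004,0,0],[0.0006,0,-0.004,0,0]],
  ],
)

```text
clock: 21.25
eef_pos: [0.4526, 0.1383, 0.099]
tool_rot: [0.049, 0.999, -0.003, 0.0]
ft_force: [-2.5, 0.7, 0.9]
grip_width: 0.0488
grasp_force: 62.6
```

Request:
move_arm(
  moves=[
    [[0.0004,0,-0.002,0,0],[0.0008,0,-0.004,0,0],[0.0008,0,-0.004,0,0]],
  ],
)

```text
clock: 21.62
eef_pos: [0.4535, 0.1383, 0.0949]
tool_rot: [0.049, 0.999, -0.003, 0.0]
ft_force: [-3.5, 0.4, 0.2]
grip_width: 0.0485
grasp_force: 62.6
```

Request:
move_arm(
  moves=[
    [[0.0004,0,-0.002,0,0],[0.0008,0,-0.004,0,0],[0.0008,0,-0.004,0,0]],
  ],
)

```text
clock: 22.0
eef_pos: [0.4542, 0.1383, 0.0908]
tool_rot: [0.049, 0.999, -0.003, 0.0]
ft_force: [-2.7, 1.1, -0.1]
grip_width: 0.0485
grasp_force: 62.6
```

Request:
move_arm(
  moves=[
    [[0.0004,0,-0.002,0,0],[0.0006,0,-0.003,0,0],[0.0006,0,-0.003,0,0]],
  ],
)

```text
clock: 22.38
eef_pos: [0.4546, 0.1383, 0.0881]
tool_rot: [0.049, 0.999, -0.003, 0.0]
ft_force: [-4.5, 0.8, 3.8]
grip_width: 0.0489
grasp_force: 62.9
```

Request:
move_arm(
  moves=[
    [[0.0004,0,-0.002,0,0],[0.0006,0,-0.003,0,0],[0.0006,0,-0.003,0,0]],
  ],
)

```text
clock: 22.75
eef_pos: [0.4549, 0.1384, 0.0863]
tool_rot: [0.049, 0.999, -0.003, 0.0]
ft_force: [-9.2, 0.3, 13.1]
grip_width: 0.0491
grasp_force: 64.0
```

```bash
python3 -c "
from h import *
st()"
```

```text
t 22.75 pos [0.4549 0.1384 0.0863] yaw 174.38 tiltvec(tool frame up xy deg) [-0.02 -0.33] J [ 0.299  0.313 -0.301  0.959 -0.005  0.397] F [-9.2  0.3 13.1] w 0.0491
```

Both slopes are seated, with the foot about 9 mm above the floor. I'll release, lift, shut the fingers and press.

Request:
move_arm(
  moves=[
    [[0,0,0,0,100],[0,0,0.0,0,100],[0,0,0.005,0,100],[0,0,0.05,0,100],[0,0,0.065,0,0]],
  ],
)

```text
clock: 23.38
eef_pos: [0.4572, 0.1387, 0.1527]
tool_rot: [0.049, 0.999, -0.002, 0.002]
ft_force: [1.0, 0.1, -0.4]
grip_width: 0.0698
grasp_force: 0.0
```

Request:
move_arm(
  moves=[
    [[-0.003,0,0,0,0],[-0.003,0,0,0,0],[-0.003,0,0,0,0]],
  ],
)

```text
clock: 23.75
eef_pos: [0.4516, 0.138, 0.149]
tool_rot: [0.049, 0.999, -0.003, -0.001]
ft_force: [-0.6, 0.2, 0.3]
grip_width: 0.0118
grasp_force: 0.0
```

Run:
```python
from h import *
st(); snap('w8'); d=load('w8')
h=cv2.cvtColor(d["color"],cv2.COLOR_RGB2HSV).astype(int)
m=((h[...,0]>=11)&(h[...,0]<=26)&(h[...,1]>95)&(h[...,2]>70)).astype(np.uint8)
n,l,s,c=cv2.connectedComponentsWithStats(m); print([(s[k].tolist(),c[k].round().tolist()) for k in range(1,n) if s[k][4]>300])
print("expected wedge top (z .110) corners",proj(d,[[.4565+dx,.1375+dy,.110] for dx in(-.025,.016) for dy in (-.025,.025)]).round().tolist())
```

```text
t 23.75 pos [0.4516 0.138  0.149 ] yaw 174.35 tiltvec(tool frame up xy deg) [ 0.08 -0.4 ] J [ 0.3    0.244 -0.213  1.118 -0.006  0.399] F [-0.6  0.2  0.3] w 0.0118
[([140, 53, 46, 50, 663], [155.0, 75.0]), ([247, 210, 76, 60, 3732], [284.0, 236.0]), ([538, 281, 22, 31, 427], [551.0, 295.0]), ([0, 290, 107, 116, 4231], [48.0, 348.0])]
expected wedge top (z .110) corners [[238.0, 216.0], [315.0, 209.0], [247.0, 273.0], [319.0, 266.0]]
```

Request:
move_arm(
  moves=[
    [[0,0,-0.015,0,0],[0,0,-0.028,0,0],[0,0,-0.034,0,0],[0,0,-0.037,0,0],[0,0,-0.039,0,0]],
  ],
)

```text
clock: 24.42
eef_pos: [0.4525, 0.1384, 0.1111]
tool_rot: [0.049, 0.999, -0.003, 0.0]
ft_force: [0.5, 0.6, -0.5]
grip_width: 0.0001
grasp_force: 0.0
```

Request:
move_arm(
  moves=[
    [[0,0,-0.001,0,0],[0,0,-0.002,0,0],[0,0,-0.002,0,0]],
  ],
)

```text
clock: 24.8
eef_pos: [0.4526, 0.1383, 0.1105]
tool_rot: [0.049, 0.999, -0.003, 0.001]
ft_force: [-3.6, -0.8, 7.0]
grip_width: -0.0001
grasp_force: 3.9
```

Request:
move_arm(
  moves=[
    [[0,0,-0.001,0,0],[0,0,-0.002,0,0],[0,0,-0.002,0,0]],
  ],
)

```text
clock: 25.18
eef_pos: [0.4527, 0.1384, 0.1102]
tool_rot: [0.049, 0.999, -0.003, 0.001]
ft_force: [-7.4, -2.1, 19.8]
grip_width: -0.0002
grasp_force: 9.7
```

Request:
move_arm(
  moves=[
    [[0,0,-0.001,0,0],[0,0,-0.0015,0,0],[0,0,-0.0015,0,0]],
  ],
)

```text
clock: 25.55
eef_pos: [0.4528, 0.1384, 0.1101]
tool_rot: [0.049, 0.999, -0.002, 0.002]
ft_force: [-9.9, -3.8, 28.5]
grip_width: 0.0001
grasp_force: 14.2
```

It is pressed to 28 N with no more motion, so the wedge is jammed. I'll lift clear and verify numerically.

Request:
move_arm(
  moves=[
    [[0,0,0.006,0,0],[0,0,0.04,0,0],[0,0,0.09,0,0],[-0.02,-0.02,0.14,0,0],[-0.04,-0.04,0.18,0,0]],
  ],
)

```text
clock: 26.18
eef_pos: [0.4124, 0.0981, 0.2876]
tool_rot: [0.049, 0.999, -0.003, 0.001]
ft_force: [1.2, 0.7, -0.5]
grip_width: -0.0003
grasp_force: 0.0
```

Request:
move_arm(
  moves=[
    [[0,0,0,0,0],[0,0,0,0,0],[0,0,0,0,0]],
  ],
)

```text
clock: 26.55
eef_pos: [0.412, 0.0985, 0.284]
tool_rot: [0.049, 0.999, -0.003, -0.001]
ft_force: [0.3, 0.1, 0.3]
grip_width: -0.0001
grasp_force: 0.0
```

Run:
```python
from h import *
st(); snap('w9'); d=load('w9'); t0=load('top'); t1=vision.camera('top'); s1=vision.camera('side'); s0=load('side')
th=np.radians(-5.7); Q=np.array([[np.cos(th),-np.sin(th)],[np.sin(th),np.cos(th)]]); o=np.array([.5053,.1343])
def blobs(im,lo,hi,a):
    h=cv2.cvtColor(im,cv2.COLOR_RGB2HSV); m=cv2.inRange(h,np.array(lo),np.array(hi))
    cs,_=cv2.findContours(m,cv2.RETR_EXTERNAL,cv2.CHAIN_APPROX_NONE); return [c for c in cs if cv2.contourArea(c)>a]
wood=((11,95,70),(26,255,255)); cream=((22,40,150),(34,135,255))
for nm,dd,a in (("w9",d,150),("w3",load("w3"),150)):
  for z,l,r in ((.110,"wood",wood),(.081,"cream",cream)):
    for c in blobs(dd["color"],*r,a):
        q=cv2.boxPoints(cv2.minAreaRect(c)); print(nm,l,cv2.contourArea(c),((np.array([onz(dd,p,z)[:2] for p in q])-o)@Q*1e3).round(0).tolist())
for n,im in (("side0",s0["color"]),("side1",s1["color"]),("top0",t0["color"]),("top1",t1["color"])):
    print(n,[(cv2.boundingRect(c)) for c in blobs(im,*wood,120)])
```

```text
t 26.55 pos [0.412  0.0985 0.284 ] yaw 174.38 tiltvec(tool frame up xy deg) [ 0.13 -0.4 ] J [ 0.239  0.074 -0.059  1.443 -0.006  0.337] F [0.3 0.1 0.3] w -0.0001
w9 wood 1120.0 [[83.0, -241.0], [-7.0, -176.0], [5.0, -160.0], [98.0, -225.0]]
w9 wood 1732.0 [[9.0, 199.0], [-28.0, 209.0], [24.0, 309.0], [64.0, 302.0]]
w9 wood 1719.0 [[-27.0, -393.0], [-47.0, -326.0], [11.0, -324.0], [33.0, -394.0]]
w9 wood 1573.0 [[-75.0, -30.0], [-75.0, 24.0], [-33.0, 27.0], [-32.0, -29.0]]
w9 cream 191.0 [[105.0, -257.0], [77.0, -235.0], [90.0, -221.0], [119.0, -243.0]]
w9 cream 1387.5 [[22.0, -7.0], [8.0, 63.0], [60.0, 76.0], [76.0, 3.0]]
w9 cream 1046.0 [[-64.0, -22.0], [-64.0, 30.0], [-23.0, 33.0], [-23.0, -21.0]]
w3 wood 283.5 [[-125.0, -70.0], [-109.0, -59.0], [-95.0, -84.0], [-111.0, -96.0]]
w3 wood 12690.0 [[2.0, -58.0], [95.0, -58.0], [104.0, -227.0], [-8.0, -228.0]]
w3 cream 430.5 [[52.0, -238.0], [61.0, -219.0], [104.0, -247.0], [96.0, -267.0]]
w3 cream 5928.0 [[26.0, 55.0], [74.0, 55.0], [77.0, -40.0], [23.0, -40.0]]
side0 [(147, 256, 31, 48), (190, 237, 27, 47), (219, 204, 24, 23), (260, 145, 14, 39), (298, 118, 24, 73)]
side1 [(147, 256, 31, 48), (262, 189, 24, 43), (234, 173, 23, 23), (260, 145, 14, 39), (302, 118, 20, 37)]
top0 [(333, 210, 25, 27), (410, 192, 29, 25), (163, 178, 27, 17), (332, 167, 20, 26), (128, 157, 33, 26)]
top1 [(410, 192, 29, 25), (332, 167, 21, 26), (128, 157, 33, 26)]
```

Run:
```python
from h import *
s=load('side'); th=np.radians(-5.7); u=np.array([np.cos(th),np.sin(th)]); v=np.array([-u[1],u[0]])
o=np.array([.5053,.1343])
def box(c,lx,ly,z0,z1):
    P=proj(s,[[*(np.array(c)+a*lx/2*u+b*ly/2*v),z] for a in(-1,1) for b in(-1,1) for z in(z0,z1)]); return np.r_[P.min(0),P.max(0)].round()
print("block a",box((.5508,.0813),.048,.035,.006,.111)); print("block top visible part",box((.5508,.0813),.048,.035,.085,.111))
print("carton tight",box(o+.053*u+.019*v,.05,.096,.006,.081),"carton -3x",box(o+.050*u+.019*v,.05,.096,.006,.081))
i0,i1=s["color"],vision.camera('side')["color"]
for n,i in (("0",i0),("1",i1)):
    h=cv2.cvtColor(i,cv2.COLOR_RGB2HSV); m=cv2.inRange(h,np.array((20,60,60)),np.array((34,150,255)))
    m[:170]=0;m[270:]=0;m[:,:205]=0;m[:,275:]=0
    k,l,st_,c=cv2.connectedComponentsWithStats(m); print(n,[st_[j].tolist() for j in range(1,k) if st_[j][4]>80])
```

```text
block a [234. 172. 258. 217.]
block top visible part [234. 172. 257. 191.]
carton tight [214. 188. 251. 237.] carton -3x [215. 188. 252. 237.]
0 [[218, 187, 36, 42, 850]]
1 [[215, 188, 36, 40, 813]]
```

Block a sits upright exactly where predicted and the carton is at the wall. The wedge is upright and seated, and spare blocks b and c have not moved. I'm handing the job in.

```bash
python3 -c "
from h import *
print(job.job_done())"
```

```text
the job is handed in; nothing more can be done
None
```

I handed the job in at about 27 s of the 66 s limit: carton pushed to the +y end, block a upright in the slot, wedge released and pressed home with about 28 N, and spare blocks b and c still standing; the final check was by image measurement only, because the 10 picture views were used up.

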